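# Zero the hub on its run-out stand

## Robot

A 6-joint arm with a two-finger parallel gripper is mounted at the origin on the work surface; the furniture and walls round the work are solid. World frame = base frame: x ahead of the robot, y to its left, z up, the work surface at z = 0. Lengths are in m, angles in degrees, forces in N, time in s.
With the tool pointing down it reaches from about 0.35 to 0.875 m from the base axis. Payload 4.2 kg.
Tool frame: the origin (TCP) lies between the finger pads; the fingertips stand 14 mm ahead of it and the grasp point (between the pads) lies 5 mm behind it (r.tcp_to_tips is the distance from the TCP to the fingertips, in m); y points along the fingers, x is the direction in which the jaws open and shut, and the axes are right-handed (so a half turn about y gives the same grasp; the last joint's range is limited). The gripper opens to 87 mm and grips with 3 to 60 N. Pads are 19 mm wide; open, the fingers measure 117 mm over their backs; the gripper's body (75 mm by 190 mm) begins 51 mm behind the grasp point.
Start: joints at [77.899, 22.042, 0.453, 0, -68.411, -14.817], TCP at [0.283, 0.557, 0.237] pointing down, gripper open.
Joint ranges: [-179.83, 179.83], [-69.29, 118.12], [-61.27, 80.66], [-181.25, 117.63], [-171.15, -9.14], [-177.46, 177.46]. Speed limits (degrees/s): [159.86, 159.86, 180, 180, 180, 180].

## Interface

Orientations are given as a 3x3 rotation matrix whose columns are the frame's x, y, z axes.
In Python, from station import sense, optics, ticket, r gives the robot as it stands.
- The arm moves only by the tool carry_out, never from a script. Its argument "steps" is a list that holds one entry, the list of rows, each a list of 6 numbers: the shift along the world's x, y, z in cm, then the turn, a rotation vector about the world's x, y, z in rad. A call has 1 to 20 rows; each row is the pose to reach, as a shift and turn from the pose commanded when the call began; what a row does not reach only later rows make up. A row lasts 1/8 s, in which the tool goes at most 62.5 mm and 10.7 degrees, less where a joint would pass 70% of its speed; a pose out of reach is approached as far as the arm can. A call with a gripper value outside its range is refused whole. "fingers" is the closure in counts, from 0 (fully open) to 255 (shut), set as the call begins (left out, the last holds). The fingers move at their own pace and stop on an object; the grip force is fixed at half the most. Time passes only in rows, so rows that repeat a pose let the fingers close. It gives the time, the measured TCP pose, the force and the opening at its end, in the units of the state.
- sense(): the state, without advancing time (a new reading comes with each control period).
- optics.capture(name): name is "scene" or "side" or "wrist"; returns a dict with "image" (420x560x3 uint8, red, green, blue), "fov_y" (degrees; the focal length in pixels is half the picture's height over the tangent of half this angle, whatever the lens; pixels are square), "cx", "cy" (the principal point, pixels), "k1" (the pictures are not rectified: a ray, as slopes to the right and down, at radius r is drawn at 1 + k1 r^2 times it, then the intrinsics apply), "rvec" (rotation vector, rad) and "tvec" (3), from world to camera coordinates, as OpenCV has them. Camera axes: x right, y down, z forward; pixel columns grow to the right and rows downward; lengths in m; the calibration is good to about 2 mm. A picture is of the moment at which its call begins. There is no depth.
- ticket.finish_job(): hands the job in, once; it reports no verdict.
The state is a dict: "time_s": time; "joints": joint angles; "joint_velocities": joint speeds; "effort": joint torques, N m; "tcp_pos": TCP position; "ee_rot": TCP orientation; "wrist_force": force on the tool from outside, world axes, zero at the start; "moment": the same for the moment, N m; "gripper_width": opening from 0.0 (shut) to 1.0 (fully open).
Only numpy, scipy, OpenCV 4.12 (cv2) and the standard library are available. Lean on these libraries where they do the work, as an engineer would, in place of code of your own. Each camera call takes 0.05 s, during which the arm holds its last target.

## Task

Get the wheel hub on the stand ready for its run-out check: swing the brake lever fully off, turn the hub by its studs until the broad zero line on the rim stands at the fixed pointer on the far side, then put the brake fully on again so that the hub stays there. Leave the loose parts lying round the stand alone.

Things in the scene. Friction and masses are not known exactly. Their poses are not given: they have to be found in the camera images.
- hub_stand: grey cast stand fixed to the bench, round foot 170 mm across; origin at the bench on the spindle axis, +x from the spindle to the pointer (roughly away from the robot), +y to the brake (left), z up. A small dial gauge is part of it: case 42 mm across, top at height 95 mm, centre 122 mm from the axis at 40 degrees from +x towards +y; leave it be
- hub_centre (a point): centre of the hub's flange face, on the vertical spindle axis, 92 mm above the bench. Flange of dark steel, 128 mm across; under it an aluminium ring 150 mm across, from 64 to 80 mm high, with thin lines every 10 degrees on its rim; in the middle a spigot 64 mm across, top at 101 mm, with a small cap to 106 mm
- zero_stud (a point): middle of the stud that stands on the same radius as the zero line, 30 mm above the flange face. Five bare steel wheel studs, 12 mm thick, stand on the flange from 92 to 132 mm above the bench, 54 mm from the axis, 72 degrees apart; any of them can be pinched or pushed to turn the hub
- zero_mark (a point): the zero line on the ring (turns with the hub): one dark line 4 mm wide over the full height of the rim and across the narrow top face of the ring outside the flange, broader and longer than the other lines; this point is on the ring's top face, 70 mm from the spindle axis, 80 mm above the bench
- pointer_tip (a point): tip of the fixed steel pointer at the far side, 70 mm from the spindle axis and 83 mm above the bench, so 3 mm over the ring's top face: a flat dark arrow-shaped plate 14 mm wide that points at the axis, on a post 14 mm wide that stands 85 to 91 mm from the axis; top at 84.5 mm
- brake_lever (a joint): brake lever, rad: 0 = fully on (against its stop), 1.3 = fully off (against its stop); it turns clockwise seen from above as it grows. The shoe is clear of the drum above about 0.7; friction holds the lever where it is left, moving it takes about 3 N at the knob
- brake_knob (a point): centre of the black ball knob, 24 mm thick, at the lever's end, 85 mm above the bench; the arm below it slopes down to the pivot
- brake_pivot (a point): point on the brake lever's vertical pivot axis, at the height of the knob; the knob moves round it on a level circle of 61 mm radius
- v_block: ground steel v-block 49 x 52 x 34 mm, bystander, origin at its underside
- setting_ring3: setting ring 65 mm across, 23 mm high, bystander, origin at its underside
- wheel_nut1: wheel nut 30 mm across, 19 mm high, bystander, origin at its underside
- wheel_nut2: another such wheel nut, bystander, origin at its underside
- hub (a joint): turn of the hub on its spindle, rad, growing counter-clockwise seen from above; 0 or any whole turn (6.283) = zero line at the pointer. It turns either way without stops, with about 0.12 N m of drag when the brake is off, and stays where it is left

How it is judged:
By the outcome, as a careful person would: the job done as asked, in the order asked, and still so for the second after the job is handed in, with the robot touching nothing.
It also fails if it takes over 72 s, if anything falls off the work surface, if the arm or the gripper's body presses on something with over 40 N, if the wrist force passes 120 N, or if a joint passes its speed limit or range.

## Working session

There is one attempt and no reset: what is moved stays moved. The work goes in short steps, Python scripts to look and compute and a tool call to move; the robot and the scene stay as the last step left them, time stands still between calls to the robot, and variables do not carry over. Pictures are saved under pics/ and viewed, and the job is handed in when it is done.

Besides the shell and the picture viewer there is one more tool, called after "Emit:" as name(argument=value, ...), one argument or row to a line, values as JSON. carry_out: Moves the arm, as the interface text tells. Its arguments: {"type":"object","properties":{"steps":{"type":"array","items":{"type":"array","items":{"type":"array","items":{"type":"number"}}}},"fingers":{"type":"number"}},"required":["steps"]}

```bash
mkdir -p pics; ls; cat > h.py <<'E'
import numpy as np, cv2
from station import sense, optics, ticket, r
def cap(n,fn=None):
    c=optics.capture(n)
    if fn: cv2.imwrite('pics/'+fn,c['image'][:,:,::-1])
    return c
def K(c):
    f=c['image'].shape[0]/2/np.tan(np.radians(c['fov_y'])/2); return f
def ray(c,u,v):
    f=K(c); M=np.array([[f,0,c['cx']],[0,f,c['cy']],[0,0,1]],float)
    p=cv2.undistortPointsIter(np.array([[[u,v]]],float),M,np.array([c['k1'],0,0,0],float),None,None,(3,100,1e-10))[0,0]
    R=cv2.Rodrigues(np.array(c['rvec'],float))[0]; t=np.array(c['tvec'],float).ravel()
    return -R.T@t, R.T@np.array([p[0],p[1],1])
def onz(c,u,v,z):
    o,d=ray(c,u,v); return o+d*(z-o[2])/d[2]
def proj(c,P):
    f=K(c); M=np.array([[f,0,c['cx']],[0,f,c['cy']],[0,0,1]],float)
    return cv2.projectPoints(np.array(P,float).reshape(-1,1,3),np.array(c['rvec'],float),np.array(c['tvec'],float),M,np.array([c['k1'],0,0,0],float))[0].reshape(-1,2)
E
python3 - <<'E'
from h import *
s=sense(); print(s)
for n in ["scene","side","wrist"]:
    c=cap(n,n+'0.png'); print(n,c['fov_y'],c['cx'],c['cy'],c['k1'],ray(c,280,210))
E
```

```text
pics
{'time_s': 0.0, 'joints': array([ 7.78995181e+01,  2.20895015e+01,  3.78699677e-01, -3.12614149e-02,
       -6.84117664e+01, -1.48149339e+01]), 'joint_velocities': array([ 0.07562136, -0.1052318 ,  0.03157256,  0.0095143 ,  0.03234711,
       -0.0282907 ]), 'effort': array([-1.09682780e-03, -3.90669787e+01,  1.87404782e+01,  4.22000796e+00,
        1.09687838e-02, -1.89528364e-04]), 'tcp_pos': array([0.28264643, 0.55677446, 0.2354596 ]), 'ee_rot': array([[-4.52853078e-01, -9.44495021e-04,  8.91584655e-01],
       [-8.91582447e-01, -1.98528481e-03, -4.52854059e-01],
       [ 2.19776788e-03, -9.99997583e-01,  5.69471568e-05]]), 'wrist_force': array([-0.6327725 ,  0.33055272,  0.12256408]), 'moment': array([ 2.59238113e-05,  1.46134015e-02, -1.60564313e-03]), 'gripper_width': 0.99946424847082}
scene 50.54048889021964 282.9951573677849 215.1445243509143 -0.11555798340015312 (array([-0.03709262,  0.32979524,  0.50661432]), array([ 0.66158423, -0.59236728, -0.45998521]))
side 55.012150006411986 279.1485985839443 211.6809407184064 0.004014914672257167 (array([-0.05082054, -0.57485961,  0.59567578]), array([ 0.6583441 ,  0.44749376, -0.60527201]))
wrist 64.57367558606514 280.72272927113255 215.67502027037435 0.0016599089057473784 (array([0.35810421, 0.51845558, 0.38404839]), array([-0.25920215,  0.13133976, -0.95700596]))
```

View pics/scene0.png

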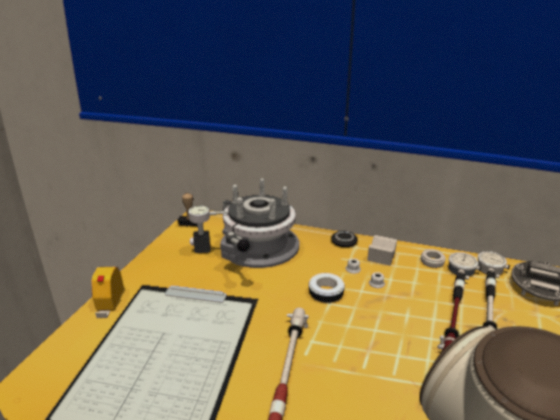

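View pics/side0.png

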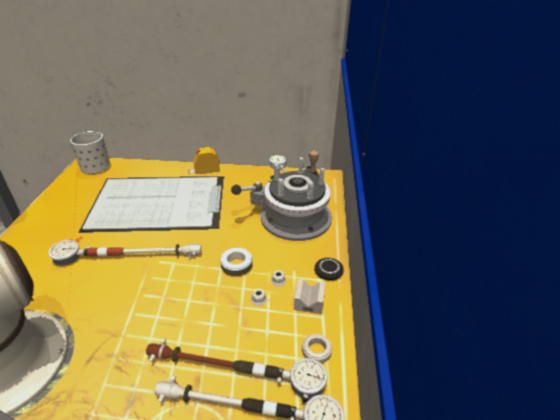

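View pics/wrist0.png

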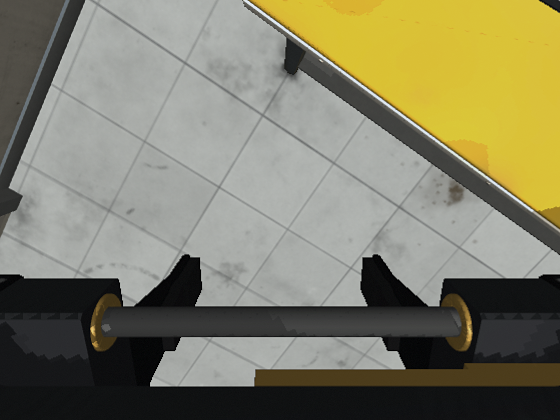

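```bash
python3 - <<'E'
import cv2
a=cv2.imread('pics/scene0.png')[165:275,165:415]; cv2.imwrite('pics/scene0z.png',cv2.resize(a,None,fx=3.2,fy=3.2,interpolation=cv2.INTER_CUBIC))
a=cv2.imread('pics/side0.png')[140:245,215:345]; cv2.imwrite('pics/side0z.png',cv2.resize(a,None,fx=5.5,fy=5.5,interpolation=cv2.INTER_CUBIC))
from h import *
for n,p in (('scene',(259,204)),('side',(297,183))):
    c=cap(n); print(onz(c,*p,.101))
E
```

```text
[ 0.59439538 -0.17822841  0.101     ]
[ 0.59075413 -0.18335279  0.101     ]
```

View pics/scene0z.png

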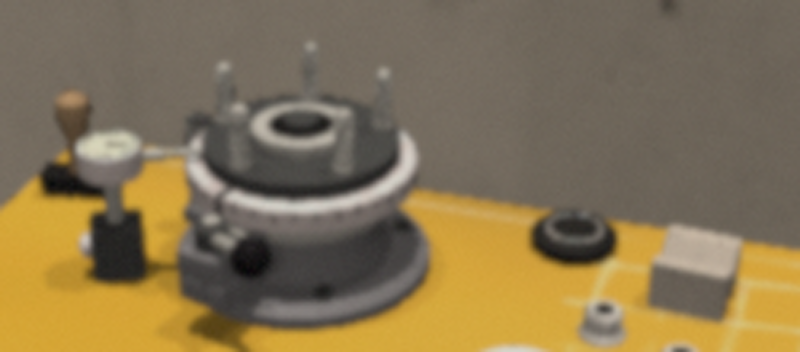

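View pics/side0z.png

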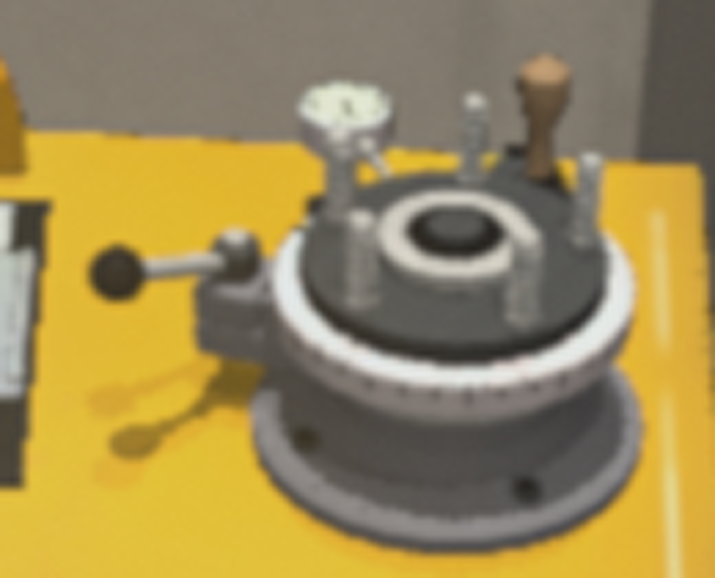

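```bash
python3 - <<'E'
from h import *
c=cap('scene'); g=lambda x,y:(165+x/3.2,165+y/3.2)
def tri(a,pa,b,pb):
    o1,d1=ray(a,*pa);o2,d2=ray(b,*pb)
    A=np.stack([d1,-d2],1);s=np.linalg.lstsq(A,o2-o1,rcond=None)[0]
    return (o1+d1*s[0]+o2+d2*s[1])/2, np.linalg.norm(o1+d1*s[0]-o2-d2*s[1])
b=cap('side'); q=lambda x,y:(215+x/5.5,140+y/5.5)
print('knob',tri(c,g(250,257),b,q(117,272)))
print('pivot',tri(c,g(210,232),b,q(238,255)))
print('dial',onz(c,*g(110,143),.095),onz(b,*q(348,103),.095))
print('hub cap',tri(c,g(301,123),b,q(458,228)))
print('mark',onz(c,*g(222,192),.08))
print('studs scene');
for p in [(224,68),(310,46),(383,73),(240,110),(344,118)]: print(onz(c,*g(*p),.132))
print('side')
for p in [(340,135),(474,98),(592,157),(360,217),(526,235)]: print(onz(b,*q(*p),.132))
E
```

```text
knob (array([ 0.51166242, -0.07320324,  0.08385218]), np.float64(0.0005218314109109442))
pivot (array([ 0.57209885, -0.08898773,  0.06613417]), np.float64(0.0017531639972227973))
dial [ 0.66382064 -0.07933422  0.095     ] [ 0.66257566 -0.08248464  0.095     ]
hub cap (array([ 0.59859218, -0.18162949,  0.09990544]), np.float64(0.0006398847486926855))
mark [ 0.588079   -0.11012662  0.08      ]
studs scene
[ 0.64119023 -0.1540436   0.132     ]
[ 0.63187825 -0.21758873  0.132     ]
[ 0.56830427 -0.22483743  0.132     ]
[ 0.58563485 -0.1246678   0.132     ]
[ 0.53612722 -0.16429595  0.132     ]
side
[ 0.58688797 -0.13095676  0.132     ]
[ 0.64400316 -0.15900943  0.132     ]
[ 0.63199022 -0.22245223  0.132     ]
[ 0.54152464 -0.17220046  0.132     ]
[ 0.56806824 -0.23044689  0.132     ]
```

Emit:
carry_out(
  steps=[
    [[25,-72,5,0,0,0.2],[25,-72,5,0,0,0.2],[25,-72,5,0,0,0.2],[25,-72,5,0,0,0.2],[25,-72,5,0,0,0.2],[25,-72,5,0,0,0.2],[25,-72,5,0,0,0.2],[25,-72,5,0,0,0.2],[25,-72,5,0,0,0.2],[25,-72,5,0,0,0.2],[25,-72,5,0,0,0.2],[25,-72,5,0,0,0.2],[25,-72,5,0,0,0.2],[25,-72,5,0,0,0.2],[25,-72,5,0,0,0.2],[25,-72,5,0,0,0.2]],
  ],
  fingers=150,
)

```text
time_s: 2.35
tcp_pos: [0.5327, -0.1613, 0.2869]
ee_rot: [[-0.264, 0.0, 0.964], [-0.964, 0.0, -0.264], [-0.0, -1.0, 0.0]]
wrist_force: [-0.4, -0.6, 0.1]
gripper_width: 0.415
```

```bash
python3 - <<'E'
from h import *
s=sense(); print(s['time_s'],s['joints'],s['tcp_pos'],s['ee_rot'],s['wrist_force'],s['gripper_width'])
cap('wrist','w1.png')
E
```

```text
2.35 [-1.67543430e-01  1.35065646e+01 -4.51524344e+00 -7.86949148e-03
 -7.19515263e+01  7.48406320e+01] [ 0.53270209 -0.16132021  0.28689777] [[-2.64367019e-01  4.65787079e-04  9.64422035e-01]
 [-9.64422116e-01  1.29228773e-04 -2.64367104e-01]
 [-2.47769857e-04 -9.99999883e-01  4.15051535e-04]] [-0.35034126 -0.56219918  0.06340206] 0.41454171747934
```

View pics/w1.png

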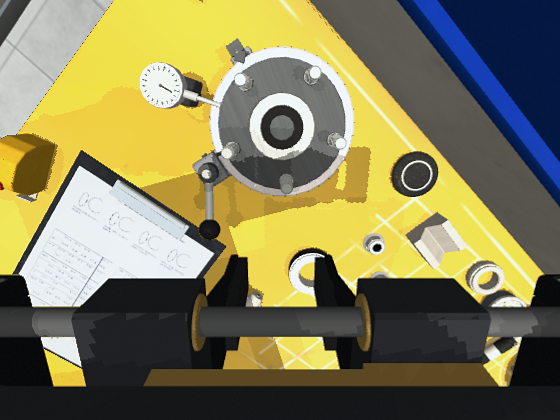

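```bash
python3 - <<'E'
import cv2
a=cv2.imread('pics/w1.png')[35:245,180:370]; cv2.imwrite('pics/w1z.png',cv2.resize(a,None,fx=2.85,fy=2.85,interpolation=cv2.INTER_CUBIC))
E
```

```text
(no output)
```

View pics/w1z.png

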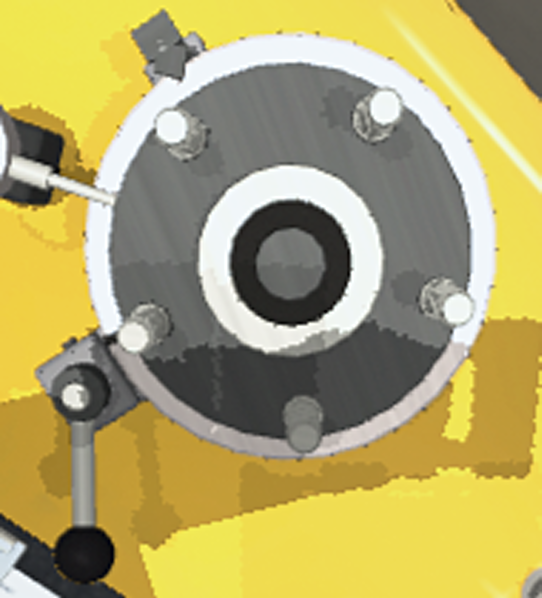

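```bash
python3 - <<'E'
from h import *
c=cap('wrist'); g=lambda x,y:(180+x/2.85,35+y/2.85)
H=onz(c,*g(290,263),.106); print('hub',H)
# ring outer circle via fit: white outer edge approx at z .08
pts=np.array([onz(c,*g(*p),.08)[:2] for p in [(495,245),(290,33),(88,235),(290,458),(437,393),(436,105)]])
A=np.c_[2*pts,np.ones(len(pts))];x=np.linalg.lstsq(A,(pts**2).sum(1),rcond=None)[0];print('ring',x[:2],np.sqrt(x[2]+x[0]**2+x[1]**2))
S=[onz(c,*g(*p),.132)[:2] for p in [(171,127),(386,107),(458,308),(302,435),(133,336)]]
print('studs',S,np.mean(S,0))
C=np.mean(S,0)
a=lambda P:np.degrees(np.arctan2(P[1]-C[1],P[0]-C[0]))
print([ (a(s),np.hypot(*(s-C))) for s in S])
for n,p,z in [('ptr',(178,77),.0845),('ptr back',(157,33),.0845),('mark',(112,343),.08),('knob',(84,553),.085)]:
    P=onz(c,*g(*p),z);print(n,P,a(P),np.hypot(*(P[:2]-C)))
for z in (.06,.075,.085): print('pivot',onz(c,*g(80,393),z))
E
```

```text
hub [ 0.59742431 -0.18064757  0.106     ]
ring [ 0.59681366 -0.18066044] 0.07365656509677057
studs [array([ 0.64581919, -0.15711309]), array([ 0.63425702, -0.22002426]), array([ 0.57156979, -0.22825018]), array([ 0.54510764, -0.17034523]), array([ 0.59029857, -0.12699054])] [ 0.59741044 -0.18054466]
[(np.float64(25.828643935982736), np.float64(0.05378145809188172)), (np.float64(-46.97574421367302), np.float64(0.05400285780957186)), (np.float64(-118.44307427419936), np.float64(0.05425454950607486)), (np.float64(168.96538802883234), np.float64(0.05328800726500796)), (np.float64(97.56449563321782), np.float64(0.05402427957660182))]
ptr [ 0.66514219 -0.15989869  0.0845    ] 16.952258162491866 0.07080851579212528
ptr back [ 0.67983222 -0.15714263  0.0845    ] 15.850844244565756 0.08567966376441187
mark [ 0.58582274 -0.10885472  0.08      ] 99.181675512127 0.07262039861505606
knob [ 0.51122512 -0.07309848  0.085     ] 128.73398991446666 0.1377410351091765
pivot [ 0.56877611 -0.08595449  0.06      ]
pivot [ 0.57058901 -0.08987611  0.075     ]
pivot [ 0.5717976  -0.09249052  0.085     ]
```

Emit:
carry_out(
  steps=[
    [[-2.2,9.0,0,0,0,0],[-2.2,9.0,-3,0,0,0],[-2.2,9.0,-9,0,0,0],[-2.2,9.0,-14,0,0,0],[-2.2,9.0,-14,0,0,0],[-2.2,9.0,-14,0,0,0]],
  ],
)

```text
time_s: 3.2
tcp_pos: [0.5126, -0.0725, 0.1486]
ee_rot: [[-0.265, 0.004, 0.964], [-0.964, -0.0, -0.265], [-0.001, -1.0, 0.004]]
wrist_force: [-0.3, -0.3, 0.5]
gripper_width: 0.411
```

```bash
python3 - <<'E'
from h import *
c=cap('wrist','w2.png')
s=sense(); print(s['time_s'],s['tcp_pos'],s['wrist_force'])
E
```

```text
3.25 [ 0.51287124 -0.07247541  0.14912853] [0.00715773 0.71159576 0.1878749 ]
```

View pics/w2.png

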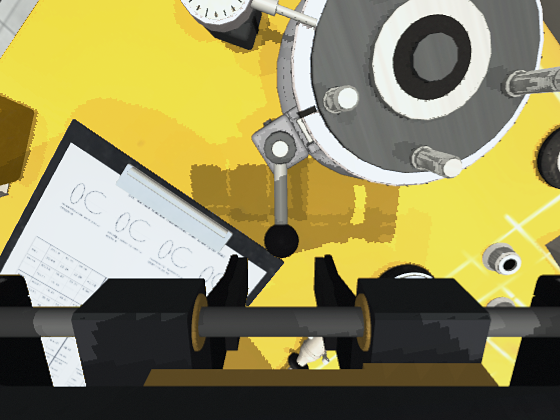

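```bash
python3 - <<'E'
from h import *
c=cap('wrist')
print('knob',onz(c,282,240,.085))
for z in (.06,.066,.075): print('piv',onz(c,279,148,z))
print(proj(c,[[.5703,-.089,.066]]))
print('mark',onz(c,308,117,.08))
E
```

```text
knob [ 0.51128291 -0.07331165  0.085     ]
piv [ 0.56943282 -0.08713672  0.06      ]
piv [ 0.570041   -0.08734133  0.066     ]
piv [ 0.57095328 -0.08764823  0.075     ]
[[281.22525443 146.98084913]]
mark [ 0.58512553 -0.11052822  0.08      ]
```

Emit:
carry_out(
  steps=[
    [[-0.1,-0.1,-3,0,0,0],[-0.1,-0.1,-5.6,0,0,0],[-0.1,-0.1,-5.6,0,0,0],[-0.1,-0.1,-5.6,0,0,0]],
  ],
)

```text
time_s: 3.8
tcp_pos: [0.5114, -0.0737, 0.0925]
ee_rot: [[-0.266, 0.004, 0.964], [-0.964, 0.0, -0.266], [-0.001, -1.0, 0.004]]
wrist_force: [-0.8, 0.7, 0.1]
gripper_width: 0.41
```

Emit:
carry_out(
  steps=[
    [[0.3,0.9,0,0,0,-0.157],[0.7,1.8,0,0,0,-0.314],[1.3,2.55,0,0,0,-0.471],[2.0,3.2,0,0,0,-0.628],[2.75,3.8,0,0,0,-0.785],[3.6,4.2,0,0,0,-0.942],[4.5,4.5,0,0,0,-1.1],[5.1,4.6,0,0,0,-1.19],[5.1,4.6,0,0,0,-1.19]],
  ],
)

```text
time_s: 4.92
tcp_pos: [0.5614, -0.0275, 0.092]
ee_rot: [[-0.994, 0.002, 0.112], [-0.112, 0.001, -0.994], [-0.002, -1.0, -0.0]]
wrist_force: [-1.1, -0.7, 0.6]
gripper_width: 0.415
```

Emit:
carry_out(
  steps=[
    [[0.4,0.05,0,0,0,-0.06],[0.8,0.05,0,0,0,-0.12],[0.8,0.05,0,0,0,-0.12]],
  ],
)

```text
time_s: 5.3
tcp_pos: [0.569, -0.0271, 0.0914]
ee_rot: [[-1.0, 0.001, -0.007], [0.007, 0.0, -1.0], [-0.001, -1.0, -0.0]]
wrist_force: [-2.3, 0.7, 1.5]
gripper_width: 0.414
```

```bash
python3 - <<'E'
from h import *
c=cap('wrist','w3.png')
s=sense(); print(s['time_s'],s['tcp_pos'],s['wrist_force'])
E
```

```text
5.35 [ 0.56898425 -0.02715617  0.09133061] [-1.98796953  0.09581296  1.5310917 ]
```

View pics/w3.png

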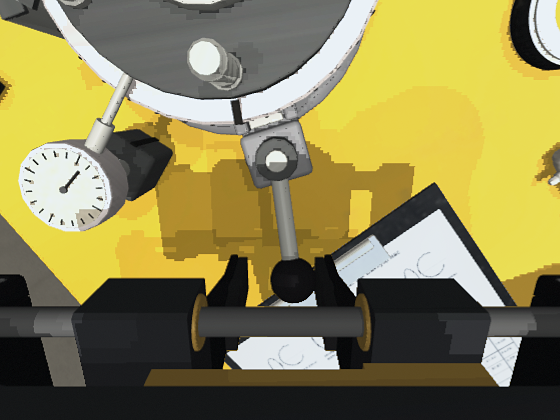

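Emit:
carry_out(
  steps=[
    [[0.3,0,0.1,0,0,-0.04],[0.6,-0.05,0.1,0,0,-0.08],[0.6,-0.05,0.1,0,0,-0.08]],
  ],
)

```text
time_s: 5.72
tcp_pos: [0.5744, -0.0274, 0.0914]
ee_rot: [[-0.996, -0.001, -0.088], [0.088, 0.001, -0.996], [0.001, -1.0, -0.001]]
wrist_force: [-3.2, 2.5, -0.4]
gripper_width: 0.414
```

Emit:
carry_out(
  steps=[
    [[0.3,-0.05,0,0,0,-0.04],[0.3,-0.05,0,0,0,-0.04]],
  ],
)

```text
time_s: 5.98
tcp_pos: [0.5754, -0.028, 0.0912]
ee_rot: [[-0.992, -0.005, -0.128], [0.128, 0.0, -0.992], [0.005, -1.0, 0.001]]
wrist_force: [-7.8, 4.2, 3.3]
gripper_width: 0.413
```

Emit:
carry_out(
  steps=[
    [[0.3,-0.05,0,0,0,-0.04],[0.3,-0.05,0,0,0,-0.04]],
  ],
)

```text
time_s: 6.22
tcp_pos: [0.5755, -0.0287, 0.0909]
ee_rot: [[-0.986, -0.012, -0.168], [0.168, -0.0, -0.986], [0.012, -1.0, 0.002]]
wrist_force: [-12.7, 5.1, 7.7]
gripper_width: 0.417
```

```bash
python3 - <<'E'
from h import *
c=cap('wrist','w4.png')
s=sense(); print(s['time_s'],s['tcp_pos'],s['wrist_force'])
E
```

```text
6.275 [ 0.57554364 -0.02872973  0.09090854] [-11.95327515   4.73632427   5.63431174]
```

View pics/w4.png

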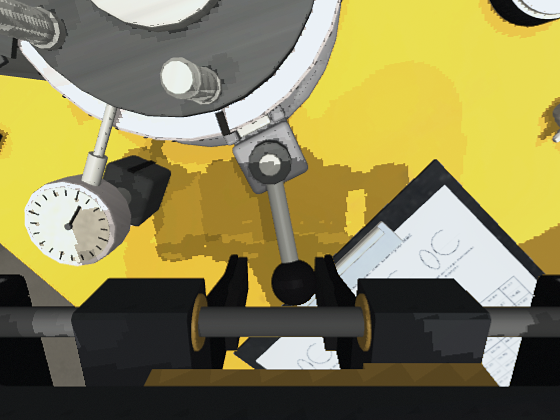

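```bash
python3 - <<'E'
from h import *
c=cap('wrist')
k=onz(c,293,282,.085);print('knob',k, np.degrees(np.arctan2(k[1]+.088,k[0]-.570)))
k=onz(c,223,123,.08);print('mark',k,np.degrees(np.arctan2(k[1]+.1806,k[0]-.5974)))
E
```

```text
knob [ 0.56886259 -0.0267359   0.085     ] 91.06361691166802
mark [ 0.58802717 -0.11092093  0.08      ] 97.66111473626839
```

Emit:
carry_out(
  steps=[
    [[-0.7,0.05,0,0,0,0],[-1.3,0.1,0,0,0,0],[-1.3,0.1,0,0,0,0],[-1.3,0.1,5,0,0,0],[-1.3,0.1,11,0,0,0],[-0.3,-5,11,0,0,0.15],[0.8,-9.9,11,0,0,0.297],[0.8,-9.9,11,0,0,0.297],[0.8,-9.9,11,0,0,0.297],[0.8,-9.9,11,0,0,0.297]],
  ],
)

```text
time_s: 7.58
tcp_pos: [0.589, -0.1269, 0.2016]
ee_rot: [[-0.992, 0.0, 0.129], [-0.129, -0.0, -0.992], [-0.0, -1.0, 0.0]]
wrist_force: [-0.2, 0.1, 0.4]
gripper_width: 0.414
```

```bash
python3 - <<'E'
from h import *
c=cap('wrist','w5.png')
s=sense(); print(s['time_s'],s['tcp_pos'],s['wrist_force'],s['ee_rot'][:,0])
cap('side','s5.png')
E
```

```text
7.625 [ 0.58898622 -0.12678713  0.20165001] [ 0.54542786  0.6749912  -0.64652691] [-9.91670144e-01 -1.28803162e-01 -2.66708112e-04]
```

View pics/w5.png

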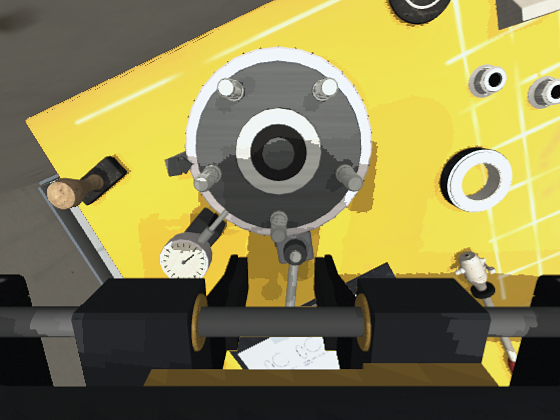

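View pics/s5.png

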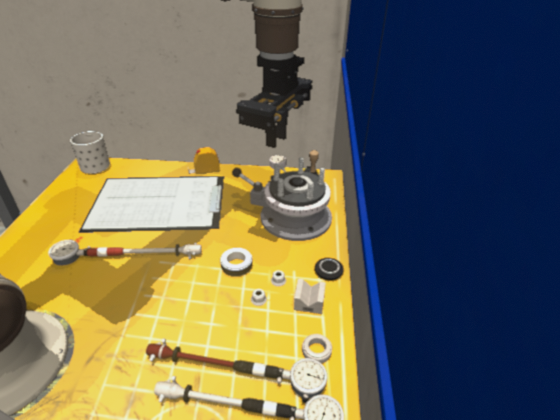

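```bash
python3 - <<'E'
from h import *
c=cap('wrist')
for p in [(25,120),(145,60),(265,0),(110,277)]: print(onz(c,*p,0))
b=cap('side')
for p in [(342,180),(346,330),(350,410)]: print(onz(b,*p,0))
for p in [(62,194)]: print(onz(c,*p,.08))
E
```

```text
[ 0.85450546 -0.16690577  0.        ]
[ 0.73447756 -0.23848048  0.        ]
[ 0.62585377 -0.30315298  0.        ]
[7.74129315e-01 1.56618333e-03 5.55111512e-17]
[ 0.8055333  -0.19454434  0.        ]
[ 0.37821889 -0.42744277  0.        ]
[ 0.25543917 -0.49744544  0.        ]
[ 0.7718708 -0.1202643  0.08     ]
```

Emit:
carry_out(
  steps=[
    [[0.1,0,-4,0,0,0],[0.15,0,-8.1,0,0,0],[0.15,0,-8.1,0,0,0],[0.15,0,-8.1,0,0,0]],
  ],
)

```text
time_s: 8.28
tcp_pos: [0.5917, -0.1277, 0.1222]
ee_rot: [[-0.992, 0.003, 0.129], [-0.129, -0.001, -0.992], [-0.002, -1.0, 0.001]]
wrist_force: [1.1, -0.9, 0.2]
gripper_width: 0.411
```

Emit:
carry_out(
  steps=[
    [[0,0,0,0,0,0],[0,0,0,0,0,0],[0,0,0,0,0,0],[0,0,0,0,0,0]],
  ],
  fingers=235,
)

```text
time_s: 8.78
tcp_pos: [0.5909, -0.1277, 0.1212]
ee_rot: [[-0.992, 0.001, 0.128], [-0.128, -0.0, -0.992], [-0.001, -1.0, 0.0]]
wrist_force: [0.2, 0.2, 2.6]
gripper_width: 0.129
```

Emit:
carry_out(
  steps=[
    [[0,0,0,0,0,0],[0,0,0,0,0,0],[0,0,0,0,0,0],[0,0,5,0,0,0],[0,0,5,0,0,0],[-0.7,-0.6,5,0,0,0.18],[-1.4,-1.3,5,0,0,0.36],[-2,-1.9,5,0,0,0.54],[-2.7,-2.5,5,0,0,0.72],[-3.4,-3.2,5,0,0,0.9],[-4,-3.8,5,0,0,1.08],[-4.6,-4.3,5,0,0,1.257],[-4.6,-4.3,5,0,0,1.257],[-4.6,-4.3,5,0,0,1.257]],
  ],
  fingers=150,
)

```text
time_s: 10.52
tcp_pos: [0.5445, -0.1706, 0.1703]
ee_rot: [[-0.187, -0.0, 0.982], [-0.982, 0.0, -0.187], [-0.0, -1.0, -0.0]]
wrist_force: [0.8, 0.5, 0.2]
gripper_width: 0.412
```

```bash
python3 - <<'E'
from h import *
c=cap('wrist','w6.png')
s=sense(); print(s['time_s'],s['tcp_pos'],s['wrist_force'],s['ee_rot'][:,0],s['gripper_width'],s['joints'])
E
```

```text
10.575 [ 0.54455574 -0.17057862  0.17032812] [ 0.23199459 -0.37419287 -0.37517307] [-1.86569828e-01 -9.82441703e-01  5.37636699e-06] 0.40969908147891726 [-1.13148595e+00  2.00185693e+01 -1.27948041e+01 -1.84547604e-03
 -5.71976204e+01  8.03798153e+01]
```

View pics/w6.png

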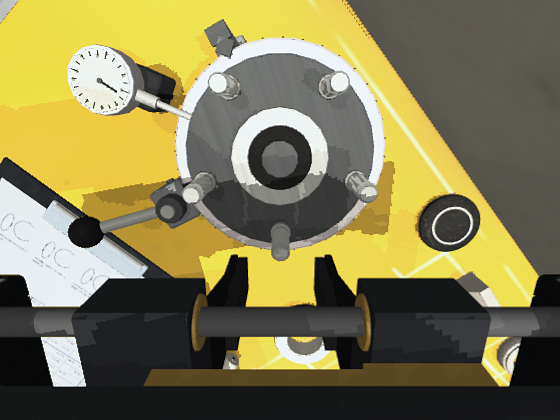

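Emit:
carry_out(
  steps=[
    [[0,0,-3,0,0,0],[0,0,-5,0,0,0],[0,0,-5,0,0,0],[0,0,-5,0,0,0]],
  ],
)

```text
time_s: 11.08
tcp_pos: [0.5452, -0.1707, 0.1214]
ee_rot: [[-0.185, 0.001, 0.983], [-0.983, -0.0, -0.185], [0.0, -1.0, 0.001]]
wrist_force: [-0.1, 0.2, 0.4]
gripper_width: 0.411
```

Emit:
carry_out(
  steps=[
    [[0,0,0,0,0,0],[0,0,0,0,0,0],[0,0,0,0,0,0],[0,0,0,0,0,0]],
  ],
  fingers=235,
)

```text
time_s: 11.58
tcp_pos: [0.5446, -0.1706, 0.1209]
ee_rot: [[-0.185, 0.001, 0.983], [-0.983, 0.0, -0.185], [-0.0, -1.0, 0.001]]
wrist_force: [-0.0, 0.5, 1.8]
gripper_width: 0.128
```

Emit:
carry_out(
  steps=[
    [[0.2,0.8,0,0,0,-0.157],[0.55,1.6,0,0,0,-0.314]],
  ],
)

```text
time_s: 11.82
tcp_pos: [0.5498, -0.1551, 0.1209]
ee_rot: [[-0.484, -0.0, 0.875], [-0.875, -0.001, -0.484], [0.001, -1.0, 0.0]]
wrist_force: [-0.1, -1.3, 1.4]
gripper_width: 0.126
```

Emit:
carry_out(
  steps=[
    [[0.5,0.7,0,0,0,-0.157],[1.05,1.3,0,0,0,-0.314],[1.7,1.85,0,0,0,-0.471],[2.45,2.25,0,0,0,-0.628],[3.2,2.55,0,0,0,-0.785],[4.05,2.73,0,0,0,-0.942],[4.6,2.77,0,0,0,-1.047],[4.6,2.77,0,0,0,-1.047],[4.6,2.77,0,0,0,-1.047]],
  ],
)

```text
time_s: 12.95
tcp_pos: [0.5969, -0.1259, 0.1209]
ee_rot: [[-1.0, 0.003, 0.026], [-0.026, 0.001, -1.0], [-0.003, -1.0, -0.001]]
wrist_force: [1.0, 5.8, 3.1]
gripper_width: 0.124
```

```bash
python3 - <<'E'
from h import *
c=cap('wrist','w7.png')
s=sense(); print(s['time_s'],s['tcp_pos'],s['wrist_force'],s['moment'],s['ee_rot'][:,0],s['gripper_width'])
a=c['image'][60:280,80:300,::-1]; cv2.imwrite('pics/w7z.png',cv2.resize(a,None,fx=2.7,fy=2.7,interpolation=cv2.INTER_CUBIC))
E
```

```text
13.0 [ 0.59684186 -0.12586256  0.12094092] [1.26239081 5.47332146 1.58723092] [ 1.69020016 -0.26439354 -0.03353781] [-0.99965449 -0.02613957 -0.00276077] 0.12564667995715922
```

View pics/w7.png

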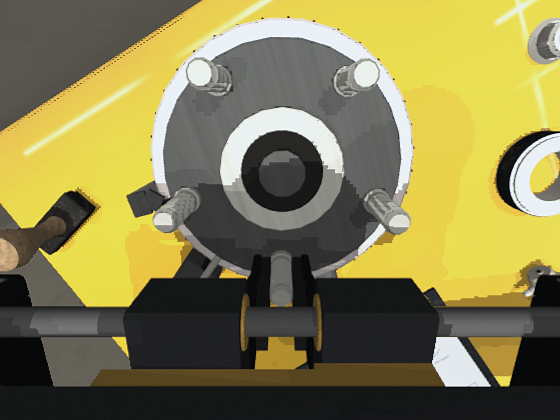

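View pics/w7z.png

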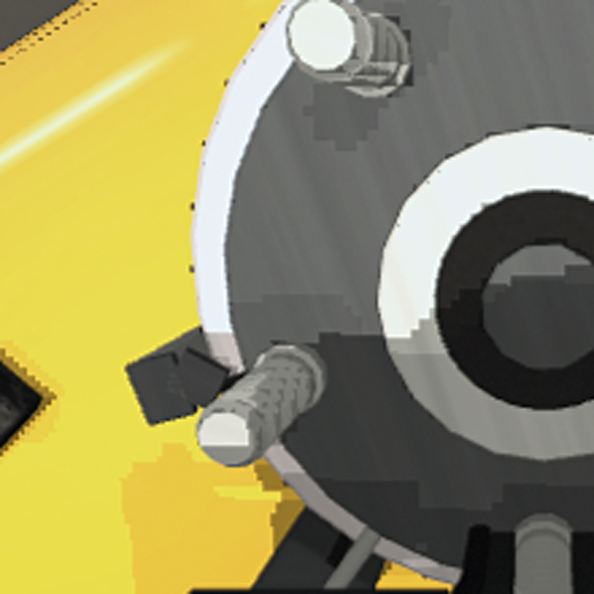

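```bash
python3 - <<'E'
from h import *
c=cap('wrist'); g=lambda x,y:(80+x/2.7,60+y/2.7)
C=onz(c,*g(545,307),.106)[:2]; print(C)
a=lambda P:(np.degrees(np.arctan2(P[1]-C[1],P[0]-C[0])),np.hypot(*(P[:2]-C)))
for n,p,z in [('tip',g(228,377),.0845),('ptr back',g(140,395),.0845),('mark',g(236,381),.08),('z stud',g(225,437),.132),('ul',g(321,35),.132),('ur',(366,72),.132),('r',(399,223),.132)]: print(n,a(onz(c,*p,z)))
E
```

```text
[ 0.59726041 -0.18027373]
tip (np.float64(17.34634527253362), np.float64(0.07022434545473423))
ptr back (np.float64(16.4427233985632), np.float64(0.08992190468553016))
mark (np.float64(19.00218875800346), np.float64(0.07082190352060228))
z stud (np.float64(19.01977011362118), np.float64(0.05432506242054241))
ul (np.float64(-52.532335002035175), np.float64(0.05397655276555805))
ur (np.float64(-124.48175001630601), np.float64(0.0543864994578016))
r (np.float64(163.3204339947001), np.float64(0.05384979359932575))
```

Emit:
carry_out(
  steps=[
    [[0.22,0,0,0,0,-0.042],[0.22,0,0,0,0,-0.042],[0.22,0,0,0,0,-0.042]],
  ],
)

```text
time_s: 13.42
tcp_pos: [0.5983, -0.1259, 0.1209]
ee_rot: [[-1.0, 0.001, -0.016], [0.016, 0.001, -1.0], [-0.001, -1.0, -0.001]]
wrist_force: [-0.3, 5.3, 3.2]
gripper_width: 0.129
```

Emit:
carry_out(
  steps=[
    [[0,0,0,0,0,0],[0,0,0,0,0,0],[0,0,0,0,0,0],[0,0,5,0,0,0],[0,0,10,0,0,0],[0,2,13,0,0,0],[0,2,13,0,0,0],[0,2,13,0,0,0]],
  ],
  fingers=190,
)

```text
time_s: 14.42
tcp_pos: [0.5974, -0.1071, 0.2494]
ee_rot: [[-1.0, -0.002, -0.018], [0.018, 0.0, -1.0], [0.002, -1.0, -0.0]]
wrist_force: [-0.4, 0.1, -0.2]
gripper_width: 0.254
```

```bash
python3 - <<'E'
from h import *
c=cap('wrist','w8.png')
s=sense(); print(s['time_s'],s['tcp_pos'],s['wrist_force'],s['ee_rot'][:,0],s['gripper_width'])
a=c['image'][20:280,150:400,::-1]; cv2.imwrite('pics/w8z.png',cv2.resize(a,None,fx=2.3,fy=2.3,interpolation=cv2.INTER_CUBIC))
E
```

```text
14.475 [ 0.59722267 -0.10727947  0.24888197] [-0.09527736 -0.53109595 -0.32788696] [-0.99982673  0.01834546  0.0031548 ] 0.255596817409746
```

View pics/w8.png

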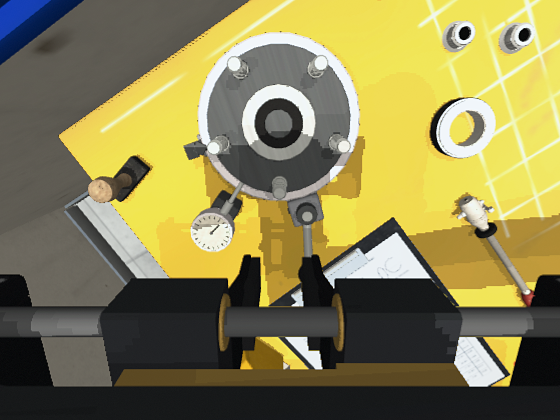

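View pics/w8z.png

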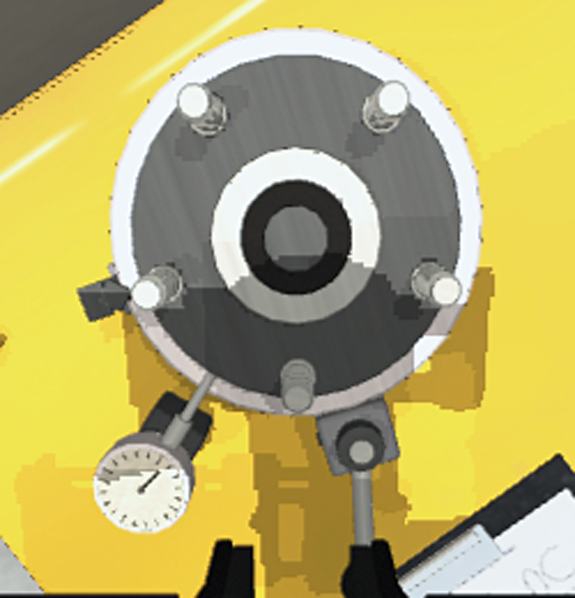

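Emit:
carry_out(
  steps=[
    [[0.8,0.7,-1,0,0,0.18],[1.6,1.4,-3,0,0,0.36],[2.2,2.1,-4,0,0,0.52],[2.2,2.1,-4,0,0,0.52],[2.2,2.1,-4,0,0,0.52],[2.2,2.1,-4,0,0,0.52]],
  ],
)

```text
time_s: 15.22
tcp_pos: [0.6201, -0.0864, 0.211]
ee_rot: [[-0.877, 0.001, 0.48], [-0.48, -0.0, -0.877], [-0.001, -1.0, 0.0]]
wrist_force: [0.2, -0.1, -1.1]
gripper_width: 0.253
```

```bash
python3 - <<'E'
from h import *
c=cap('wrist','w9.png'); np.save('w9.npy',c,allow_pickle=True)
a=c['image'][0:260,180:430,::-1]; cv2.imwrite('pics/w9z.png',cv2.resize(a,None,fx=2.3,fy=2.3,interpolation=cv2.INTER_CUBIC))
E
```

```text
(no output)
```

View pics/w9.png

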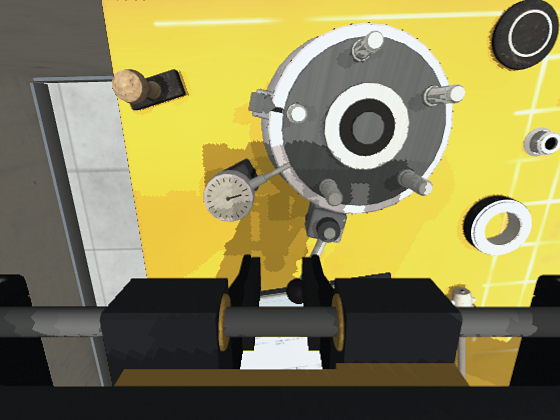

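```bash
python3 - <<'E'
from h import *
c=np.load('w9.npy',allow_pickle=True).item()
a=c['image'][75:135,235:315,::-1]; cv2.imwrite('pics/w9z.png',cv2.resize(a,None,fx=9,fy=9,interpolation=cv2.INTER_NEAREST))
E
```

View pics/w9z.png

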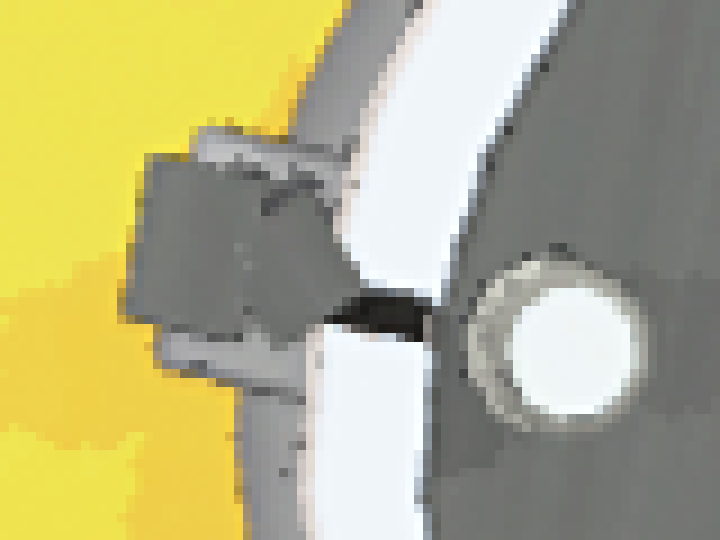

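```bash
python3 - <<'E'
from h import *
c=np.load('w9.npy',allow_pickle=True).item(); g=lambda x,y:(235+(x-4.5)/9,75+(y-4.5)/9)
S=[onz(c,*p,.132)[:2] for p in [g(577,350),(375,39),(457,93),(425,187),]]
# circle through studs -> centre
pts=np.array(S);A=np.c_[2*pts,np.ones(len(pts))];x=np.linalg.lstsq(A,(pts**2).sum(1),rcond=None)[0];print('studC',x[:2],np.sqrt(x[2]+x[0]**2+x[1]**2))
Cs=[onz(c,369,127,.106)[:2],x[:2]]
for C in Cs:
    print(C); a=lambda P:(round(np.degrees(np.arctan2(P[1]-C[1],P[0]-C[0])),2),round(np.hypot(*(P[:2]-C)),4))
    for n,p,z in [('tip',(368,280),.0845),('tip',(368,280),.083),('back',(136,238),.0845),('mark',(421,318),.08),('mark out',(350,310),.08),('stud',(577,350),.132)]: print(n,a(onz(c,*g(*p),z)))
    print([a(s) for s in S])
E
```

```text
studC [ 0.59769385 -0.18095418] 0.053690514700393134
[ 0.59701035 -0.18111605]
tip (np.float64(16.33), np.float64(0.071))
tip (np.float64(16.32), np.float64(0.071))
back (np.float64(16.91), np.float64(0.0914))
mark (np.float64(18.17), np.float64(0.0658))
mark out (np.float64(18.55), np.float64(0.0721))
stud (np.float64(18.14), np.float64(0.0543))
[(np.float64(18.14), np.float64(0.0543)), (np.float64(-53.6), np.float64(0.054)), (np.float64(-126.34), np.float64(0.0531)), (np.float64(161.0), np.float64(0.0531))]
[ 0.59769385 -0.18095418]
tip (np.float64(16.36), np.float64(0.0703))
tip (np.float64(16.35), np.float64(0.0703))
back (np.float64(16.94), np.float64(0.0907))
mark (np.float64(18.22), np.float64(0.0651))
mark out (np.float64(18.6), np.float64(0.0714))
stud (np.float64(18.2), np.float64(0.0536))
[(np.float64(18.2), np.float64(0.0536)), (np.float64(-54.29), np.float64(0.0538)), (np.float64(-126.83), np.float64(0.0536)), (np.float64(161.4), np.float64(0.0537))]
```

Emit:
carry_out(
  steps=[
    [[-0.8,-1.4,0,0,0,-0.18],[-1.6,-2.8,0,0,0,-0.36],[-2.2,-4.05,-1,0,0,-0.53],[-2.2,-4.05,-1,0,0,-0.53],[-2.2,-4.05,-1,0,0,-0.53],[-2.2,-4.05,-5,0,0,-0.53],[-2.2,-4.05,-9,0,0,-0.53],[-2.2,-4.05,-9,0,0,-0.53],[-2.2,-4.05,-9,0,0,-0.53]],
  ],
)

```text
time_s: 16.4
tcp_pos: [0.5997, -0.1264, 0.1224]
ee_rot: [[-1.0, 0.003, -0.026], [0.026, -0.001, -1.0], [-0.003, -1.0, 0.001]]
wrist_force: [-0.2, -0.7, 0.8]
gripper_width: 0.25
```

Emit:
carry_out(
  steps=[
    [[0,0,0,0,0,0],[0,0,0,0,0,0],[0,0,0,0,0,0],[0,0,0,0,0,0]],
  ],
  fingers=235,
)

```text
time_s: 16.9
tcp_pos: [0.5986, -0.1265, 0.1222]
ee_rot: [[-1.0, 0.002, -0.028], [0.028, -0.0, -1.0], [-0.002, -1.0, 0.0]]
wrist_force: [-2.9, 1.4, 5.1]
gripper_width: 0.127
```

Emit:
carry_out(
  steps=[
    [[0.18,0,0,0,0,-0.01],[0.18,0,0,0,0,-0.01],[0.18,0,0,0,0,-0.01],[0.18,0,0,0,0,-0.01]],
  ],
)

```text
time_s: 17.4
tcp_pos: [0.6001, -0.1265, 0.1222]
ee_rot: [[-0.999, 0.001, -0.038], [0.038, -0.0, -0.999], [-0.001, -1.0, 0.0]]
wrist_force: [-2.6, 0.8, 7.1]
gripper_width: 0.124
```

Release, lift and look from the same viewpoint.

Emit:
carry_out(
  steps=[
    [[0,0,0,0,0,0],[0,0,0,0,0,0],[0,0,0,0,0,0],[0,0,5,0,0,0],[0,0,9,0,0,0],[0.7,1.3,9,0,0,0.18],[1.4,2.7,9,0,0,0.36],[2,4,9,0,0,0.54],[2,4,9,0,0,0.54],[2,4,9,0,0,0.54],[2,4,9,0,0,0.54]],
  ],
  fingers=190,
)

```text
time_s: 18.77
tcp_pos: [0.6197, -0.087, 0.2105]
ee_rot: [[-0.878, -0.0, 0.479], [-0.479, -0.0, -0.878], [0.0, -1.0, -0.0]]
wrist_force: [0.2, 1.1, 0.8]
gripper_width: 0.255
```

```bash
python3 - <<'E'
from h import *
c=cap('wrist','w10.png'); np.save('w10.npy',c,allow_pickle=True)
print(sense()['tcp_pos'])
a=c['image'][75:135,235:315,::-1]; cv2.imwrite('pics/w10z.png',cv2.resize(a,None,fx=9,fy=9,interpolation=cv2.INTER_NEAREST))
E
```

```text
[ 0.61967779 -0.0870271   0.21053902]
```

View pics/w10.png

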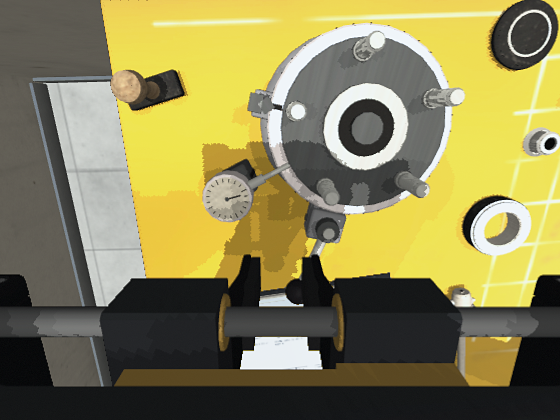

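View pics/w10z.png

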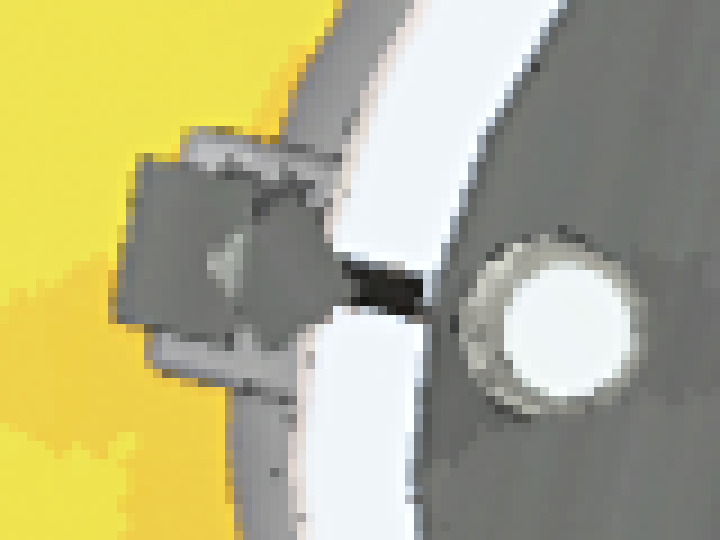

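```bash
python3 - <<'E'
from h import *
c=np.load('w10.npy',allow_pickle=True).item(); g=lambda x,y:(235+(x-4.5)/9,75+(y-4.5)/9)
for C in ([.5970,-.1811],[.5977,-.1810],[.5974,-.1806]):
    a=lambda P:round(np.degrees(np.arctan2(P[1]-C[1],P[0]-C[0])),2)
    print([(n,a(onz(c,*g(*p),z))) for n,p,z in [('tip',(357,284),.0845),('back',(126,240),.0845),('mark',(415,295),.08),('mark2',(385,288),.08),('stud',(570,330),.132)]])
k=onz(c,296,290,.085);print(k,np.degrees(np.arctan2(k[1]+.088,k[0]-.570)))
E
```

```text
[('tip', np.float64(16.39)), ('back', np.float64(16.83)), ('mark', np.float64(16.22)), ('mark2', np.float64(16.21)), ('stud', np.float64(16.34))]
[('tip', np.float64(16.47)), ('back', np.float64(16.9)), ('mark', np.float64(16.3)), ('mark2', np.float64(16.3)), ('stud', np.float64(16.45))]
[('tip', np.float64(16.09)), ('back', np.float64(16.61)), ('mark', np.float64(15.89)), ('mark2', np.float64(15.9)), ('stud', np.float64(15.95))]
[ 0.57000811 -0.02729245  0.085     ] 89.99234226188943
```

Emit:
carry_out(
  steps=[
    [[-1.7,2,0,0,0,-0.16],[-3.4,4,0,0,0,-0.32],[-5.1,6,0,0,0,-0.47],[-5.1,6,0,0,0,-0.47],[-5.1,6,-6,0,0,-0.47],[-5.1,6,-6,0,0,-0.47],[-5.1,6,-6,0,0,-0.47]],
  ],
  fingers=150,
)

```text
time_s: 19.7
tcp_pos: [0.5704, -0.0271, 0.152]
ee_rot: [[-0.999, 0.002, 0.033], [-0.033, -0.001, -0.999], [-0.002, -1.0, 0.001]]
wrist_force: [-0.2, 0.2, 0.2]
gripper_width: 0.412
```

```bash
python3 - <<'E'
from h import *
c=cap('wrist','w11.png'); print(sense()['tcp_pos'])
E
```

```text
[ 0.57071692 -0.0268546   0.15265014]
```

View pics/w11.png

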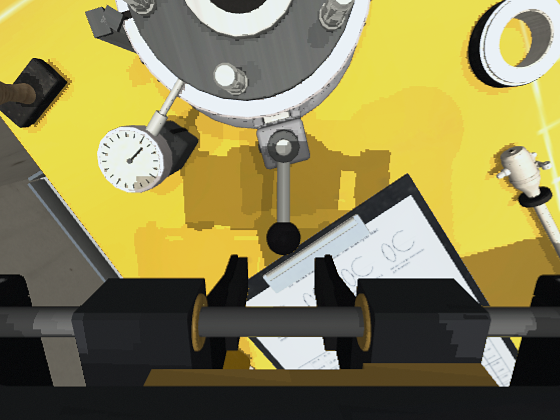

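Emit:
carry_out(
  steps=[
    [[0,0,-3,0,0,0],[0,0,-6,0,0,0],[0,0,-6,0,0,0],[0,0,-6,0,0,0],[-1.05,-0.1,-6,0,0,0.157],[-2,-0.3,-6,0,0,0.314],[-2.9,-0.7,-6,0,0,0.471],[-3.7,-1.2,-6,0,0,0.628],[-4.4,-1.85,-6,0,0,0.785],[-5,-2.6,-6,0,0,0.942],[-5.5,-3.4,-6,0,0,1.1],[-5.85,-4.3,-6,0,0,1.257],[-5.85,-4.3,-6,0,0,1.257]],
  ],
)

```text
time_s: 21.38
tcp_pos: [0.512, -0.0693, 0.0928]
ee_rot: [[-0.28, 0.005, 0.96], [-0.96, 0.001, -0.28], [-0.002, -1.0, 0.004]]
wrist_force: [0.1, 1.1, 1.0]
gripper_width: 0.41
```

```bash
python3 - <<'E'
from h import *
c=cap('wrist','w12.png'); s=sense(); print(s['time_s'],s['tcp_pos'],s['wrist_force'])
E
```

```text
21.425 [ 0.51200025 -0.06928059  0.09246289] [1.03519916 1.41820059 0.99881966]
```

View pics/w12.png

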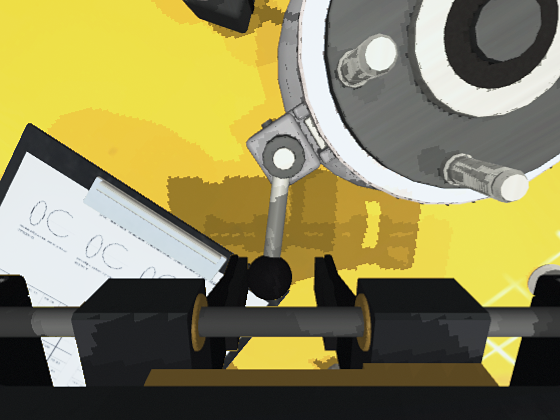

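Emit:
carry_out(
  steps=[
    [[-0.05,-0.4,0,0,0,0.05],[-0.1,-0.7,0,0,0,0.09],[-0.1,-0.7,0,0,0,0.09]],
  ],
)

```text
time_s: 21.8
tcp_pos: [0.5105, -0.0759, 0.0916]
ee_rot: [[-0.192, 0.003, 0.981], [-0.981, 0.001, -0.192], [-0.001, -1.0, 0.003]]
wrist_force: [-0.6, 5.1, 2.2]
gripper_width: 0.412
```

Emit:
carry_out(
  steps=[
    [[0,-0.3,0,0,0,0.03],[0,-0.3,0,0,0,0.03]],
  ],
)

```text
time_s: 22.05
tcp_pos: [0.51, -0.0791, 0.0911]
ee_rot: [[-0.162, 0.001, 0.987], [-0.987, 0.0, -0.162], [-0.001, -1.0, 0.001]]
wrist_force: [-0.4, 4.2, 3.1]
gripper_width: 0.412
```

Emit:
carry_out(
  steps=[
    [[0,-0.3,0,0,0,0],[0,-0.3,0,0,0,0]],
  ],
)

```text
time_s: 22.3
tcp_pos: [0.5099, -0.0801, 0.091]
ee_rot: [[-0.163, 0.002, 0.987], [-0.987, 0.003, -0.163], [-0.004, -1.0, 0.001]]
wrist_force: [-2.1, 15.6, 6.1]
gripper_width: 0.411
```

Emit:
carry_out(
  steps=[
    [[0,-0.3,0,0,0,0],[0,-0.3,0,0,0,0],[0,-0.3,0,0,0,0]],
  ],
)

```text
time_s: 22.68
tcp_pos: [0.5099, -0.0806, 0.0909]
ee_rot: [[-0.162, 0.002, 0.987], [-0.987, 0.006, -0.162], [-0.007, -1.0, 0.001]]
wrist_force: [-4.6, 26.1, 7.5]
gripper_width: 0.415
```

```bash
python3 - <<'E'
from h import *
c=cap('wrist','w13.png'); s=sense(); print(s['time_s'],s['tcp_pos'],s['wrist_force'])
E
```

```text
22.725 [ 0.50992326 -0.08058286  0.09091228] [-3.63173361 26.91144375  6.85039225]
```

View pics/w13.png

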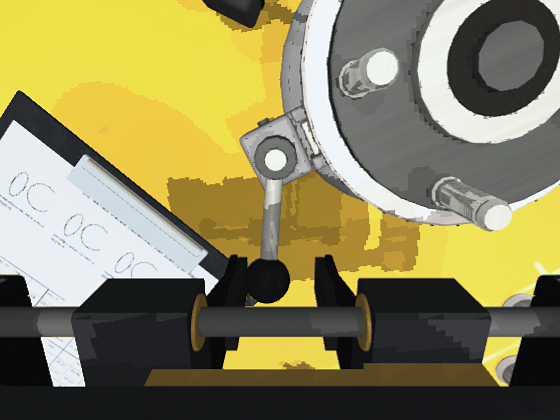

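Emit:
carry_out(
  steps=[
    [[0.1,0.6,0,0,0,0],[0.2,1.2,0,0,0,0],[0.2,1.2,0,0,0,0],[0.2,1.2,6,0,0,0],[0.2,1.2,12,0,0,0],[2.5,1,12,0,0,-0.18],[4.8,0.8,12,0,0,-0.36],[7,0.5,12,0,0,-0.54],[9,0.2,12,0,0,-0.72],[11,0,12,0,0,-0.908],[11,0,12,0,0,-0.908],[11,0,12,0,0,-0.908],[11,0,12,0,0,-0.908]],
  ],
)

```text
time_s: 24.35
tcp_pos: [0.6187, -0.0857, 0.2107]
ee_rot: [[-0.877, -0.0, 0.481], [-0.481, -0.0, -0.877], [0.0, -1.0, -0.0]]
wrist_force: [0.1, -0.5, -0.2]
gripper_width: 0.411
```

```bash
python3 - <<'E'
from h import *
c=cap('wrist','w14.png'); np.save('w14.npy',c,allow_pickle=True)
s=sense();print(s['time_s'],s['tcp_pos'],s['wrist_force'])
a=c['image'][75:135,235:315,::-1]; cv2.imwrite('pics/w14z.png',cv2.resize(a,None,fx=9,fy=9,interpolation=cv2.INTER_NEAREST))
cap('side','s14.png');cap('scene','c14.png')
a=cv2.imread('pics/side0.png')[140:245,215:345];b=cv2.imread('pics/s14.png')[140:245,215:345]
cv2.imwrite('pics/s14z.png',cv2.resize(np.hstack([a,b]),None,fx=3,fy=3))
E
```

```text
24.4 [ 0.61881618 -0.08559598  0.21079629] [-0.42744989 -0.193029    0.78495781]
```

View pics/w14.png

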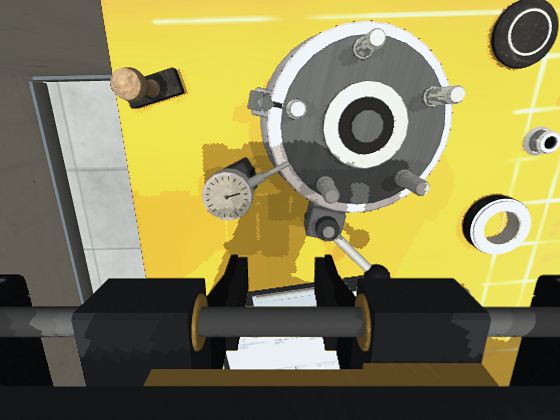

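View pics/w14z.png

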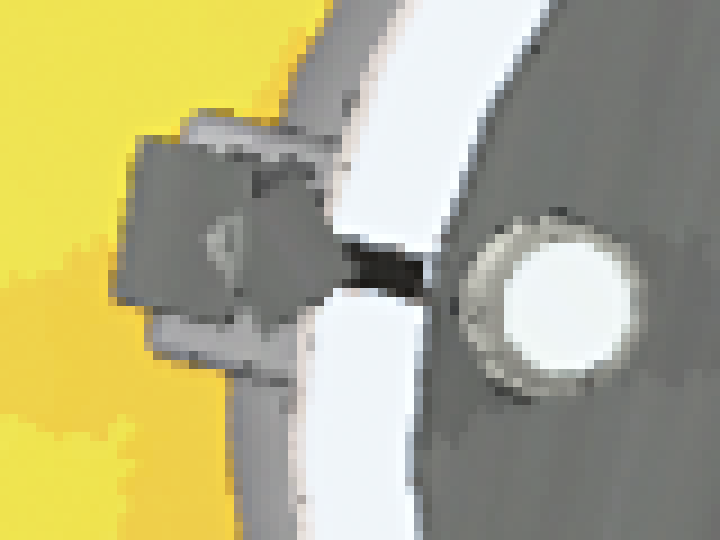

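View pics/s14z.png

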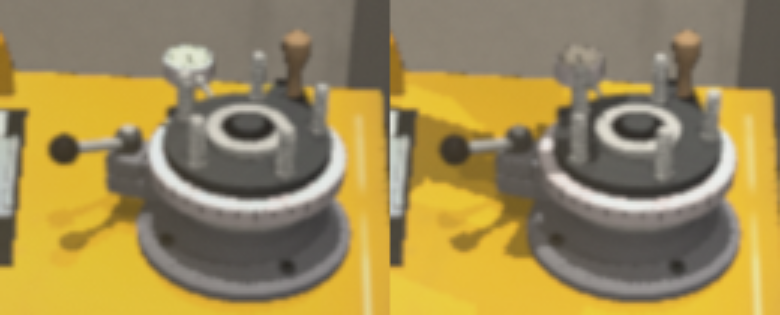

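```bash
python3 - <<'E'
from h import *
c=np.load('w14.npy',allow_pickle=True).item(); g=lambda x,y:(235+(x-4.5)/9,75+(y-4.5)/9)
C=[.5974,-.1808]; a=lambda P:round(np.degrees(np.arctan2(P[1]-C[1],P[0]-C[0])),2)
print([(n,a(onz(c,*g(*p),z))) for n,p,z in [('tip',(355,264),.0845),('back',(126,220),.0845),('mark',(415,273),.08)]])
for f in ('side','scene'):
    m=cap(f)
    i=m['image'].astype(int)
    P=proj(m,[[.511,-.0733,.085]])[0]; x,y=P.astype(int)
    w=i[y-9:y+10,x-9:x+10].max(2)<60; yy,xx=np.nonzero(w); k=onz(m,xx.mean()+x-9,yy.mean()+y-9,.085); print(f,k)
print(ticket.finish_job())
E
```

```text
[('tip', np.float64(16.26)), ('back', np.float64(16.74)), ('mark', np.float64(15.87))]
side [ 0.50391867 -0.07983548  0.085     ]
scene [ 0.50562237 -0.06961691  0.085     ]
the job is handed in; nothing more can be done
None
```

The brake is back on, the hub's zero line stands at the pointer, and the job was handed in at about 24.5 s of the 72 s allowed.

- **Brake off:** I swung the lever off until it stalled against its stop, about 75° of travel and a 12 N push.
- **Hub turned:** I pinched a stud and turned the hub about 81° clockwise to the pointer. I first gripped the zero stud, but let go because the gripper would have come too close to the wall, and used the next stud round. One small regrip corrected an error of about 1.7°.
- **Brake on:** I swung the lever back until it stalled against the on stop with 27 N at the wrist.

Checks after the brake was on, with the gripper clear:

- **Zero line:** it measures 15.9°, against 16.3° at the pointer tip and 16.7° at the pointer's back. That leaves 0.4–0.9°, within my pixel reading; the line itself is about 3.3° wide. It looks lined up with the arrow in the close-up, and applying the brake did not visibly move the hub.
- **Brake lever:** in the side view the knob appears where it started. A last rough colour-mask reading of the knob disagreed with my earlier 0.511, −0.073 m by several millimetres. It gave 0.504, −0.080 m from the side camera and 0.506, −0.070 m from the scene camera. The mask probably picked up shadow, so I relied on the stall at the stop.
- **Loose parts:** I did not touch the loose parts or the dial gauge. The only contacts were the knob and the studs.

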